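# Find the spacer that holds the camera plinth snug

## Task

The chrome camera's plinth rattles in its display stand: find by trial which of the three aluminium spacers fits snugly between the end of the plinth and the sprung steel cheek, so that the cheek gives way a little and grips it, and slide it in upright, gently and centred, fully down onto the floor of the stand, and let go. Never force a spacer that jams; leave the other two standing upright on the mat or the shelf, clear of the stand, and do not disturb the canisters, loupe or vase.

Things in the scene. Friction and masses are not known exactly. Their poses are not given: they have to be found in the camera images.
- stand: Wooden display stand: board 90 x 345 x 12 mm fixed on the shelf. Origin at shelf level, below the inner face of the steel cheek at rest; z up, y along the board, x across. A seated spacer rests on the board's top, z = 12 mm. The gap runs from y = 0 (cheek) to y = -10 to -18.5 mm (end of the fixed dark plinth that carries the camera; unknown, differs each time).
- mouth (a point): Top of the gap's mouth at the cheek side, 49 mm above the stand's origin; axes of the stand. Both sides of the gap are upright up to z = 34 mm over the shelf, then flare apart by 25 degrees (7 mm each) up to z = 49 mm. Plinth: 56 mm wide (x), top also at z = 49 mm; the camera on it begins 91 mm from the gap and reaches z = 132 mm.
- block_top (a point): Top centre of the wooden block behind the cheek, 70 mm (x) by 22 mm (y), z = 44 mm over the shelf, fixed to the stand at y = 35 mm. Apart from the camera, nothing within 80 mm of the gap rises above z = 50 mm.
- cheek: Flared steel plate 50 mm wide (x), at the +y side of the gap; origin as the stand's at rest. A spring holds it at y = 0 with about 1.5 N; it yields at most 4 mm to +y (about 2.5 N), then is solid. A foot 0 to 4 mm thicker than the gap is snug: it goes down under a push of 5 to 12 N. A thicker one jams in the flare, underside 20 mm or more above the floor; a thinner one is loose.
- thin_center (a point): Centre, 41 mm above the underside, of the thin aluminium spacer, standing on the mat. Foot 13 mm thick (y) x 36 (x) x 36 mm high; on it a flat handle 11 mm thick (y) x 26 wide (x) x 46 mm high; 82 mm in all, about 70 g. z up. Its y goes along the stand's y, either way round; hold it 8 to 20 mm below the top to clear the stand.
- thin: The thin spacer again, by its underside: origin at the centre of its underside, axes as above.
- medium_center (a point): Centre, 41 mm above the underside, of the medium aluminium spacer, standing on the mat. Foot 16 mm thick (y) x 36 (x) x 36 mm high; on it a flat handle 11 mm thick (y) x 26 wide (x) x 46 mm high; 82 mm in all, about 81 g. z up. Its y goes along the stand's y, either way round; hold it 8 to 20 mm below the top to clear the stand.
- medium: The medium spacer again, by its underside: origin at the centre of its underside, axes as above.
- thick_center (a point): Centre, 41 mm above the underside, of the thick aluminium spacer, standing on the mat. Foot 19 mm thick (y) x 36 (x) x 36 mm high; on it a flat handle 11 mm thick (y) x 26 wide (x) x 46 mm high; 82 mm in all, about 91 g. z up. Its y goes along the stand's y, either way round; hold it 8 to 20 mm below the top to clear the stand.
- thick: The thick spacer again, by its underside: origin at the centre of its underside, axes as above.
- mat: Thin cork mat 210 x 220 x 4 mm fixed on the shelf, on which the spacers start; origin at the centre of its underside. The spacers stand about 90 to 110 mm apart.
- can_a_center (a point): Aluminium film canister, 37 mm diameter, 52 mm high, loose, standing on the mat among the spacers; its centre, half-way up.
- can_b_center (a point): A second canister like it, loose, standing beyond the stand; its centre, half-way up.
- loupe_center (a point): Round black plastic loupe, 49 mm diameter, 36 mm high, loose, beyond the mat; its centre.
- vase_center (a point): White ceramic vase, 72 mm diameter, 105 mm high, loose, beyond the stand; its centre.
There are look-alikes about, which are no part of the job. Leave any pink look-alike of the medium alone.

How it is judged:
By the outcome, as a careful person would: the job done as asked, in the order asked, and still so for the second after the job is handed in, with the robot touching nothing.
It also fails if it takes over 72 s, if anything falls off the work surface, if the arm or the gripper's body presses on something with over 40 N, if the wrist force passes 120 N, or if a joint passes its speed limit or range.

## Robot

A 7-joint arm with a two-finger parallel gripper is mounted at the origin on the work surface. World frame = base frame: x ahead of the robot, y to its left, z up, the work surface at z = 0. Lengths are in m, angles in rad, forces in N, time in s.
With the tool pointing down it reaches from about 0.425 to 1.025 m from the base axis. Payload 9.4 kg.
Tool frame: the origin (TCP) lies midway between the tips of the shut fingers; the grasp point (between the pads) lies arm.hold_point_z behind it (arm.hold_point_z is the distance from the TCP to the grasp point, in m); z points along the fingers, y is the line along which they close (so a half turn about z gives the same grasp; the last joint's range is limited). The gripper opens to 85 mm and grips with 20 to 120 N. Pads are 22 mm wide; open, the fingers measure 114 mm over their backs; the gripper's body (76 mm by 85 mm) begins 54 mm behind the grasp point. The pads swing forward as they close: fully open they stand 13 mm farther back than shut.
Start: joints at [1.18, 0.599, -0.003, 1.599, 0.002, 0.943, -0.08], TCP at [0.224, -0.69, 0.231] pointing down, gripper open.
Joint ranges: [-2.57, 2.57], [-0.35, 1.97], [-1.29, 1.29], [0.11, 2.56], [-1.05, 4.19], [0.11, 1.86], [-2.63, 2.63]. Speed limits (rad/s): [2.22, 2.22, 3.01, 3.01, 3.14, 3.14, 3.14].

## Interface

Orientations are given as a unit quaternion [w, x, y, z].
In Python, from plant import arm gives the robot as it stands. The module is installed in compiled form; this text tells all that it offers.
- The arm moves only by the shell command python3 -m creep 'ROWS' [FORCE]. ROWS is JSON, a list of rows, each an object of numbers: "tx", "ty", "tz": the shift along the tool's x, y, z in m; "rx", "ry", "rz": the turn, a rotation vector about the tool's x, y, z in degrees; "gripper": the finger opening in m, from 0 to 0.0854. A call has exactly 10 rows; each row is the pose to reach, as a shift and turn from the pose commanded when the call began, along the tool's axes at that moment; what a row does not reach only later rows make up. A row lasts 1/10 s, in which the tool goes at most 50 mm and 8.59 degrees, less where a joint would pass 70% of its speed; a pose out of reach is approached as far as the arm can. A call with a gripper value outside its range is refused whole. The fingers move at their own pace and stop on an object; FORCE is the grip in N (left out, the last holds). Time passes only in rows, so rows that repeat a pose let the fingers close, or fill a call up. It gives the time, the measured TCP pose, the force, the opening and the grip force at its end, in the units of the state.
- arm.sense(): the state, without advancing time (a new reading comes with each control period).
- arm.snapshot(name): name is "side" or "top" or "wrist"; returns a dict with "image" (384x512x3 uint8, red, green, blue), "vertical_fov" (degrees; the focal length in pixels is half the picture's height over the tangent of half this angle, whatever the lens; pixels are square), "cx", "cy" (the principal point, pixels), "extrinsics" (4x4, takes a point from world to camera coordinates). Camera axes: x right, y down, z forward; pixel columns grow to the right and rows downward; lengths in m; the calibration is good to about 2 mm. A picture is of the moment at which its call begins. There is no depth.
- arm.job_done(): hands the job in; it is judged then, once.
The state is a dict: "time": time; "joint_pos": joint angles; "qd": joint speeds; "effort": joint torques, N m; "eef_pos": TCP position; "ee_rot": TCP orientation; "wrist_force": force on the tool from outside, world axes, zero at the start; "ft_torque": the same for the moment, N m; "gripper_width": opening from 0.0 (shut) to 1.0 (fully open); "gripper_force": force on a finger pad.
Only numpy, scipy, OpenCV 4.12 (cv2) and the standard library are available. Lean on these libraries where they do the work, as an engineer would, in place of code of your own. Each camera call takes 0.05 s, during which the arm holds its last target. There are 200 camera calls.

## Working session

There is one attempt and no reset: what is moved stays moved. The work goes in short steps, Python scripts to look and compute and a shell command to move; the robot and the scene stay as the last step left them, time stands still between calls to the robot, and variables do not carry over. Pictures are saved under pics/ and viewed, at most 10 in all, crops included, and the job is handed in when it is done.

```bash
mkdir -p pics
cat > h.py <<'E'
import numpy as np, cv2, pickle
from scipy.spatial.transform import Rotation as R
from plant import arm
def snap(n,f=None):
    s=arm.snapshot(n)
    if f: cv2.imwrite(f'pics/{f}.png',s['image'][:,:,::-1]); pickle.dump(s,open(f'pics/{f}.pkl','wb'))
    return s
def load(f): return pickle.load(open(f'pics/{f}.pkl','rb'))
def K(s):
    f=192/np.tan(np.radians(s['vertical_fov'])/2); return f
def proj(s,p):
    E=s['extrinsics']; c=(E[:3,:3]@np.atleast_2d(p).T).T+E[:3,3]; f=K(s)
    return np.c_[f*c[:,0]/c[:,2]+s['cx'],f*c[:,1]/c[:,2]+s['cy']]
def ray(s,u,v,z):
    E=s['extrinsics']; f=K(s); d=E[:3,:3].T@np.array([(u-s['cx'])/f,(v-s['cy'])/f,1]); o=-E[:3,:3].T@E[:3,3]
    return o+d*(z-o[2])/d[2]
E
python3 - <<'E'
from h import *
np.set_printoptions(precision=4,suppress=True)
for n in ['top','side']:
    s=snap(n,n+'0'); print(n,s['vertical_fov'],s['cx'],s['cy'],-s['extrinsics'][:3,:3].T@s['extrinsics'][:3,3]); print(s['extrinsics'])
s=arm.sense(); print(s, arm.hold_point_z)
a=[cv2.imread(f'pics/{n}0.png') for n in('top','side')]
cv2.imwrite('pics/both.png',cv2.resize(np.hstack(a),(800,300)))
E
```

```text
top 44.47148635497209 255.1983202375459 191.20939832560532 [0.4224 0.1674 1.0948]
[[-0.0292 -0.9995  0.0071  0.1718]
 [-0.9931  0.0282 -0.1142  0.5398]
 [ 0.114  -0.0104 -0.9934  1.0412]
 [ 0.      0.      0.      1.    ]]
side 48.921466892729036 255.73344358892092 190.0868121239786 [0.4604 0.983  0.5353]
[[-0.9954 -0.0935 -0.0191  0.5604]
 [-0.0295  0.4918 -0.8702 -0.004 ]
 [ 0.0908 -0.8657 -0.4923  1.0727]
 [ 0.      0.      0.      1.    ]]
{'time': 0.1, 'joint_pos': array([ 1.1803,  0.6001, -0.0026,  1.6001,  0.0018,  0.9429, -0.0798]), 'qd': array([ 0.0008, -0.0038, -0.0004, -0.0012, -0.001 ,  0.0004,  0.0003]), 'effort': array([  0.0043, -77.7993,   1.5697, -25.8623,   0.0127,   0.0055,
        -0.    ]), 'eef_pos': array([ 0.2236, -0.6892,  0.2305]), 'ee_rot': array([-0.0007,  0.9877,  0.1563, -0.0002]), 'wrist_force': array([-0.0736,  0.041 , -0.6487]), 'ft_torque': array([-0.0611,  0.0418, -0.0587]), 'gripper_force': 0.0, 'gripper_width': 1.0021200055755448} 0.0187
```

View pics/top0.png

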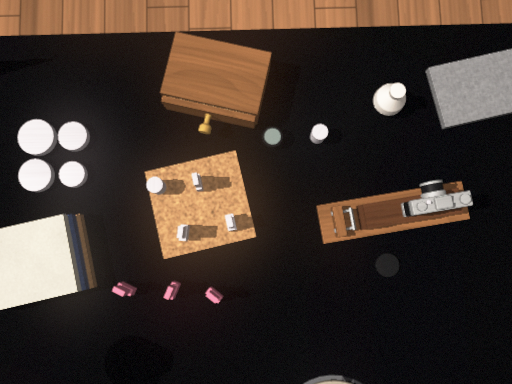

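View pics/side0.png

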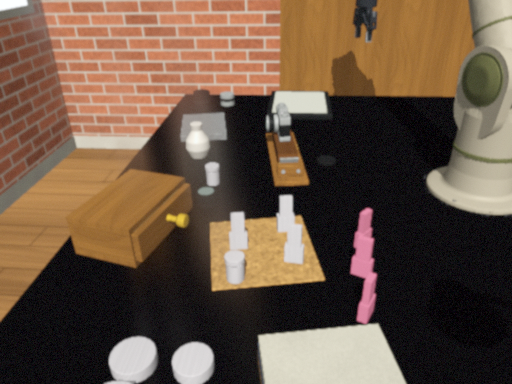

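Top view: aluminium spacers at (197,182), (231,222) and (183,233), with a canister at (155,185). The pink look-alikes, not wanted, are at (124,289), (172,290) and (214,295). The stand's gap is near (352,220), the camera near (440,203), the vase at (390,98), and can_b at (319,133). The dark loupe is at (387,265) and a glass or coaster at (272,136). One close crop comes next to confirm.

Run:
```python
import cv2,numpy as np
i=cv2.imread('pics/top0.png')
a=cv2.resize(i[150:260,140:260],None,fx=3.3,fy=3.3,interpolation=cv2.INTER_CUBIC)
b=cv2.resize(i[178:250,312:402],None,fx=4.4,fy=4.4,interpolation=cv2.INTER_CUBIC)
h=max(a.shape[0],b.shape[0])
p=lambda x:np.pad(x,((0,h-x.shape[0]),(0,0),(0,0)))
o=np.hstack([p(a),p(b)]);print(o.shape);cv2.imwrite('pics/c1.png',o)
```

```text
(363, 792, 3)
```

View pics/c1.png

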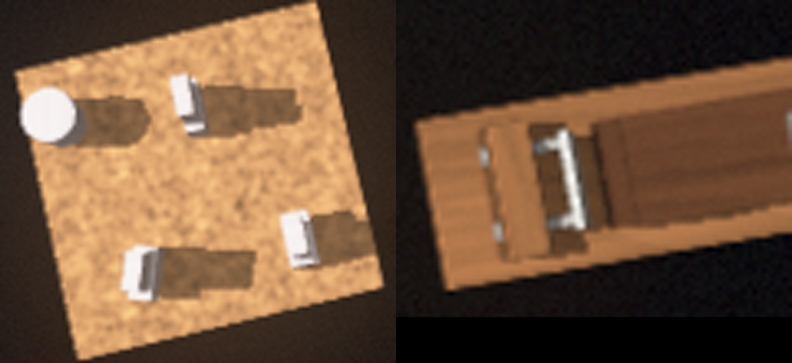

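Run:
```python
from h import *
np.set_printoptions(precision=4,suppress=True)
s=load('top0')
for n,x,y in [('A',182,97),('B',295,238),('C',137,270)]:
    u,v=140+x/3.3,150+y/3.3; print(n,u,v,ray(s,u,v,.086)[:2])
c=[ray(s,*p,.012)[:2] for p in [(316.3,205.7),(323.6,243.9),(469,219),(463,182)]]
print(c,[np.linalg.norm(c[i]-c[(i+1)%4]) for i in range(4)])
d=(c[0]+c[1]-c[2]-c[3]);print('stand y dir',np.degrees(np.arctan2(d[1],d[0])))
m=[ray(s,140+x/3.3,150+y/3.3,.004)[:2] for x,y in [(15,71),(316,1),(383,286),(80,360)]]
print('mat',m,[np.linalg.norm(m[i]-m[(i+1)%4]) for i in range(4)])
ch=[ray(s,312+(x-396)/4.4,178+y/4.4,.049)[:2] for x,y in [(563,130),(580,228)]];print('cheek top',ch)
print(ray(s,155,184,.056),'can')
t=arm.sense();print(R.from_quat(np.r_[t['ee_rot'][1:],t['ee_rot'][0]]).as_matrix())
w=snap('wrist');E=w['extrinsics'];print(w['vertical_fov'],E, -E[:3,:3].T@E[:3,3])
```

```text
A 195.15151515151516 179.3939393939394 [0.5676 0.2861]
B 229.3939393939394 222.12121212121212 [0.473  0.2141]
C 181.5151515151515 231.8181818181818 [0.4552 0.3169]
[array([0.5089, 0.0156]), array([0.4206, 0.0027]), array([ 0.4679, -0.3364]), array([ 0.5545, -0.3293])] [np.float64(0.08922089735064674), np.float64(0.3423839364755732), np.float64(0.08684285649328859), np.float64(0.34795920930905616)]
stand y dir 97.7402008236638
mat [array([0.6014, 0.414 ]), array([0.646, 0.199]), array([0.4417, 0.157 ]), array([0.3966, 0.3693])] [np.float64(0.21960117443570856), np.float64(0.208548588161827), np.float64(0.2170366393557141), np.float64(0.20958226980859884)]
cheek top [array([ 0.4996, -0.0543]), array([ 0.4498, -0.0603])]
[0.5641 0.3791 0.056 ] can
[[ 0.9511  0.3088 -0.0006]
 [ 0.3088 -0.9511  0.0013]
 [-0.0001 -0.0014 -1.    ]]
63.56331495539162 [[ 0.3098 -0.9508 -0.001  -0.7244]
 [-0.9159 -0.2987  0.2682 -0.0343]
 [-0.2553 -0.0822 -0.9634  0.378 ]
 [ 0.      0.      0.      1.    ]] [ 0.2895 -0.6679  0.3726]
```

```bash
python3 -m creep '[{"tx":0.02,"ty":-0.025,"rz":0.5},{"tx":0.05,"ty":-0.06,"rz":1.2},{"tx":0.08,"ty":-0.096,"rz":2},{"tx":0.11,"ty":-0.132,"rz":3},{"tx":0.14,"ty":-0.168,"rz":4},{"tx":0.17,"ty":-0.204,"rz":5},{"tx":0.2,"ty":-0.24,"rz":6},{"tx":0.23,"ty":-0.276,"rz":7},{"tx":0.26,"ty":-0.312,"rz":8},{"tx":0.285,"ty":-0.342,"rz":10.3}]'
```

```text
schema error: expected keys tx, ty, tz, rx, ry, rz, gripper
```

```bash
python3 -m creep '[{"tx":0.02,"ty":-0.025,"tz":0,"rx":0,"ry":0,"rz":0.5,"gripper":0.085},{"tx":0.05,"ty":-0.06,"tz":0,"rx":0,"ry":0,"rz":1.2,"gripper":0.085},{"tx":0.08,"ty":-0.096,"tz":0,"rx":0,"ry":0,"rz":2,"gripper":0.085},{"tx":0.11,"ty":-0.132,"tz":0,"rx":0,"ry":0,"rz":3,"gripper":0.085},{"tx":0.14,"ty":-0.168,"tz":0,"rx":0,"ry":0,"rz":4,"gripper":0.085},{"tx":0.17,"ty":-0.204,"tz":0,"rx":0,"ry":0,"rz":5,"gripper":0.085},{"tx":0.2,"ty":-0.24,"tz":0,"rx":0,"ry":0,"rz":6,"gripper":0.085},{"tx":0.23,"ty":-0.276,"tz":0,"rx":0,"ry":0,"rz":7,"gripper":0.085},{"tx":0.26,"ty":-0.312,"tz":0,"rx":0,"ry":0,"rz":8,"gripper":0.085},{"tx":0.285,"ty":-0.342,"tz":0,"rx":0,"ry":0,"rz":10.3,"gripper":0.085}]'
cat >> h.py <<'E'
def st():
    t=arm.sense(); M=R.from_quat(np.r_[t['ee_rot'][1:],t['ee_rot'][0]]).as_matrix()
    return t,M
def togo(p,yaw):
    """tool-frame shift (mm) and rz (deg) to put TCP at p, tool x at yaw deg, tool down"""
    t,M=st(); d=M.T@(np.array(p)-t['eef_pos']); c,s_=np.cos(np.radians(yaw)),np.sin(np.radians(yaw))
    G=np.array([[c,s_,0],[s_,-c,0],[0,0,-1]]); r=R.from_matrix(M.T@G).as_rotvec(degrees=True)
    print('t%.1f'%t['time'],'at',t['eef_pos'].round(4),'shift mm',(d*1000).round(1),'rot',r.round(2),'F',t['wrist_force'].round(2),'w %.4f gf %.1f'%(t['gripper_width'],t['gripper_force']))
E
python3 -c "
from h import *
togo([.475,-.055,.23],7.7)"
```

```text
time: 1.15
eef_pos: [0.3898, -0.2739, 0.2313]
ee_rot: [-0.0, 0.998, 0.067, 0.0]
wrist_force: [1.0, -1.2, 0.7]
gripper_width: 0.997
gripper_force: 0.0
t1.1 at [ 0.3898 -0.2739  0.2313] shift mm [ 113.7 -205.5    1.4] rot [-0.02 -0.01 -0.01] F [ 1.02 -1.23  0.71] w 0.9966 gf 0.0
```

```bash
python3 -m creep '[{"tx":0.02,"ty":-0.036,"tz":0,"rx":0,"ry":0,"rz":0,"gripper":0.085},{"tx":0.04,"ty":-0.072,"tz":0,"rx":0,"ry":0,"rz":0,"gripper":0.085},{"tx":0.06,"ty":-0.108,"tz":0,"rx":0,"ry":0,"rz":0,"gripper":0.085},{"tx":0.08,"ty":-0.144,"tz":0,"rx":0,"ry":0,"rz":0,"gripper":0.085},{"tx":0.1,"ty":-0.18,"tz":0,"rx":0,"ry":0,"rz":0,"gripper":0.085},{"tx":0.112,"ty":-0.2,"tz":0,"rx":0,"ry":0,"rz":0,"gripper":0.085},{"tx":0.113,"ty":-0.205,"tz":0,"rx":0,"ry":0,"rz":0,"gripper":0.085},{"tx":0.113,"ty":-0.205,"tz":0,"rx":0,"ry":0,"rz":0,"gripper":0.085},{"tx":0.113,"ty":-0.205,"tz":0,"rx":0,"ry":0,"rz":0,"gripper":0.085},{"tx":0.113,"ty":-0.205,"tz":0,"rx":0,"ry":0,"rz":0,"gripper":0.085}]'
python3 -c "
from h import *
togo([.475,-.055,.23],7.7)
snap('wrist','w1')
i=cv2.imread('pics/w1.png');cv2.imwrite('pics/w1b.png',cv2.resize(i,(800,600)))"
```

```text
time: 2.15
eef_pos: [0.4734, -0.0595, 0.2312]
ee_rot: [0.0, 0.998, 0.066, -0.0]
wrist_force: [0.3, 0.3, -0.7]
gripper_width: 0.996
gripper_force: 0.0
t2.1 at [ 0.4734 -0.0595  0.2312] shift mm [ 2.2 -4.2  1.2] rot [ 0.02  0.02 -0.15] F [ 0.3   0.27 -0.67] w 0.9960 gf 0.0
```

View pics/w1b.png

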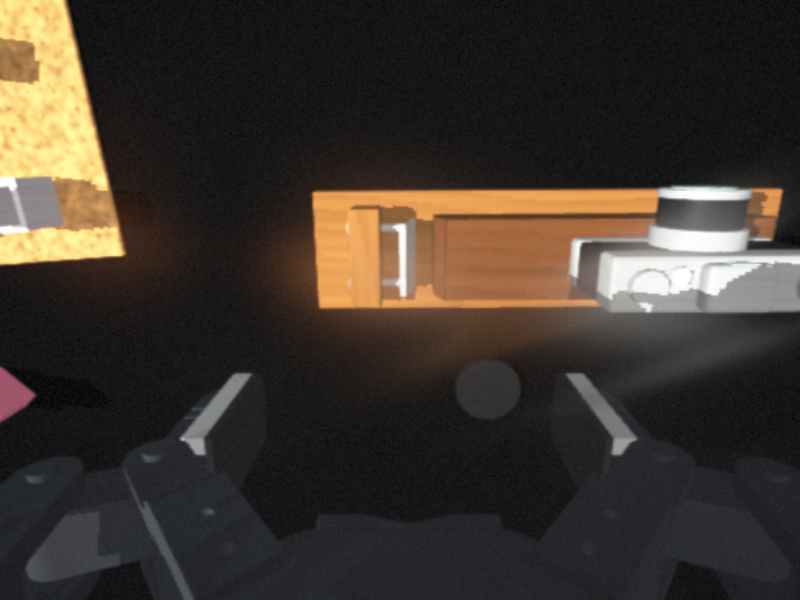

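Stand seen square-on (1.56x scale): block at (365,257), bright cheek flare at x=400–414, plinth top edge at x≈434, and mat with a spacer at left. Now I'll measure edge profiles.

Run:
```python
from h import *
np.set_printoptions(precision=4,suppress=True,linewidth=150)
s=load('w1');im=s['image'].astype(float).mean(2)
c=512/800
y0,y1=int(232*c),int(288*c)
p=im[y0:y1,215:300].mean(0)
for k in range(215,300,17): print(k,p[k-215:k-198].round(0).astype(int))
a=np.radians(7.7);ey=np.array([-np.sin(a),np.cos(a)])
ex=np.array([np.cos(a),np.sin(a)])
for n,u,v,z in [('block L',350,257,.044),('block R',380,257,.044),('cheek toplip',400,257,.049),('cheek0',414,257,.034),('plinth top',434,257,.049),('boardL',316,250,.012),('board TL',313,191,.012),('board BL',319,307,.012),('board top@650',650,189,.012),('plinth T',440,214,.049),('plinth B',436,298,.049),('block T',363,207,.044),('block B',366,306,.044),('cheekT',407,222,.049),('cheekB',407,298,.049)]:
    q=ray(s,u*c,v*c,z); print(n,q[:2],'along y %.4f across %.4f'%(q[:2]@ey,q[:2]@ex))
```

```text
215 [165 165 165 166 166 166 167 168 170 170 166 166 167 167 168 168 168]
232 [166 165 163 163 165 165 166 165 164 159 141 116 110 119 123 124 124]
249 [124 124 124 125 128 141 198 245 253 251 227 153 139 139 139 138 132]
266 [121 118 117 117 116 116 115 117 117 116 108 106 115 117 118 118 118]
283 [117 111 110 116 118 117 117 116 116 116 115 115 115 115 114 114 113]
block L [ 0.4745 -0.0189] along y -0.0823 across 0.4677
block R [ 0.4772 -0.0394] along y -0.1030 across 0.4676
cheek toplip [ 0.48  -0.053] along y -0.1169 across 0.4686
cheek0 [ 0.4785 -0.0631] along y -0.1266 across 0.4657
plinth top [ 0.4831 -0.076 ] along y -0.1400 across 0.4685
boardL [0.4699 0.0101] along y -0.0530 across 0.4670
board TL [0.513  0.0158] along y -0.0531 across 0.5105
board BL [0.4254 0.0041] along y -0.0530 across 0.4221
board top@650 [ 0.547  -0.2277] along y -0.2990 across 0.5116
plinth T [ 0.5122 -0.0756] along y -0.1436 across 0.4975
plinth B [ 0.4546 -0.0816] along y -0.1418 across 0.4396
block T [ 0.5095 -0.0241] along y -0.0922 across 0.5017
block B [ 0.4409 -0.0337] along y -0.0925 across 0.4324
cheekT [ 0.5041 -0.0546] along y -0.1217 across 0.4922
cheekB [ 0.452  -0.0616] along y -0.1216 across 0.4396
```

Gap estimated at about 12–13 mm, with the cheek face at about −0.127 along the stand's y. I'll take one closer look from lower down, which also gives the position I need for insertion.

```bash
python3 -m creep '[{"tx":0,"ty":0.003,"tz":0.01,"rx":0,"ry":0,"rz":0,"gripper":0.085},{"tx":0,"ty":0.006,"tz":0.035,"rx":0,"ry":0,"rz":0,"gripper":0.085},{"tx":0,"ty":0.01,"tz":0.06,"rx":0,"ry":0,"rz":0,"gripper":0.085},{"tx":0,"ty":0.011,"tz":0.09,"rx":0,"ry":0,"rz":0,"gripper":0.085},{"tx":0,"ty":0.011,"tz":0.11,"rx":0,"ry":0,"rz":0,"gripper":0.085},{"tx":0,"ty":0.011,"tz":0.12,"rx":0,"ry":0,"rz":0,"gripper":0.085},{"tx":0,"ty":0.011,"tz":0.12,"rx":0,"ry":0,"rz":0,"gripper":0.085},{"tx":0,"ty":0.011,"tz":0.12,"rx":0,"ry":0,"rz":0,"gripper":0.085},{"tx":0,"ty":0.011,"tz":0.12,"rx":0,"ry":0,"rz":0,"gripper":0.085},{"tx":0,"ty":0.011,"tz":0.12,"rx":0,"ry":0,"rz":0,"gripper":0.085}]'
python3 -c "
from h import *
togo([.475,-.055,.23],7.7)
s=snap('wrist','w2')
i=cv2.imread('pics/w2.png');cv2.imwrite('pics/w2b.png',cv2.resize(i[:,120:390],None,fx=1.56,fy=1.56,interpolation=cv2.INTER_CUBIC))
cv2.imwrite('pics/w2b.png',cv2.resize(i[60:300,120:420],None,fx=2.5,fy=2.5,interpolation=cv2.INTER_CUBIC))"
```

```text
time: 3.2
eef_pos: [0.4759, -0.0691, 0.1121]
ee_rot: [0.0, 0.998, 0.067, 0.001]
wrist_force: [-0.8, 0.3, -0.5]
gripper_width: 0.995
gripper_force: 0.0
t3.2 at [ 0.4759 -0.0691  0.1121] shift mm [   1.2  -14.  -117.9] rot [ 0.02 -0.1  -0.02] F [-0.84  0.33 -0.47] w 0.9951 gf 0.0
```

View pics/w2b.png

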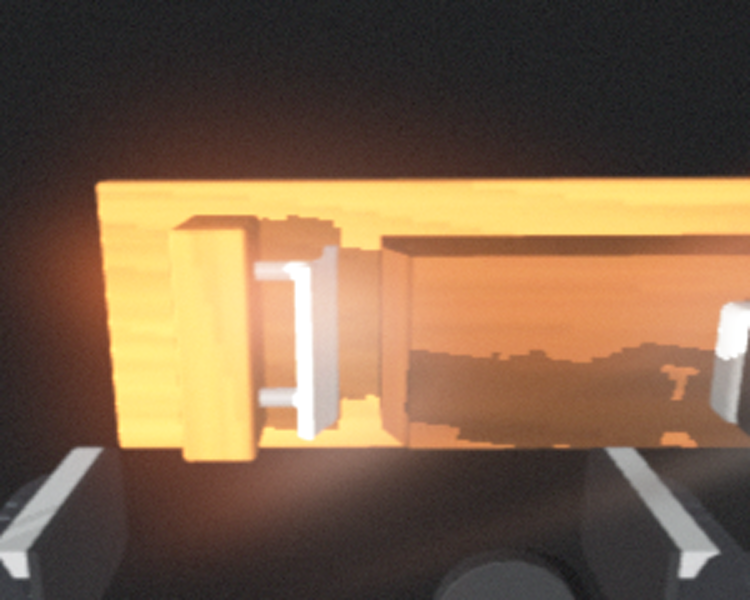

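Clear view: cheek flare from x=313 (top) to 338 (z=34), floor in the gap, plinth flare from x=382 (z=34) to 409 (top).

Run:
```python
from h import *
s=load('w2');im=s['image'].astype(float)
a=np.radians(7.7);ey=np.array([-np.sin(a),np.cos(a)]);ex=np.array([np.cos(a),np.sin(a)])
for n,u,v,z in [('block L',179,335,.044),('block R',251,335,.044),('cheek lip',313,320,.049),('cheek0',338,320,.034),('plinth34',382,320,.034),('plinth49',409,320,.049),('board TL',97,182,.012),('board BL',119,446,.012),
 ('blockT',212,230,.044),('blockB',220,461,.044),('cheekT',338,247,.049),('cheek B top',305,438,.049),('cheekTlip',300,262,.049),('plT',410,254,.049),('plB',408,446,.049)]:
    q=ray(s,120+u/2.5,60+v/2.5,z); print(n,'along %.4f across %.4f'%(q[:2]@ey,q[:2]@ex))
p=im[180:196,235:295].mean(0).mean(1).round().astype(int);print(p)
```

```text
block L along -0.0829 across 0.4705
block R along -0.1032 across 0.4705
cheek lip along -0.1211 across 0.4762
cheek0 along -0.1277 across 0.4722
plinth34 along -0.1406 across 0.4722
plinth49 along -0.1474 across 0.4762
board TL along -0.0530 across 0.5104
board BL along -0.0528 across 0.4220
blockT along -0.0936 across 0.5002
blockB along -0.0927 across 0.4316
cheekT along -0.1280 across 0.4964
cheek B top along -0.1183 across 0.4412
cheekTlip along -0.1178 across 0.4923
plT along -0.1473 across 0.4945
plB along -0.1479 across 0.4387
[192 192 202 246 255 255 255 255 255 244 220 215 215 215 215 214 214 215
 212 206 195 190 189 188 188 187 187 185 185 185 184 182 182 181 180 179
 174 171 178 180 179 178 177 177 177 176 174 170 165 165 170 171 171 169
 168 168 167 166 165 165]
```

```bash
python3 -m creep '[{"tx":0,"ty":0,"tz":-0.025,"rx":0,"ry":0,"rz":0,"gripper":0.085},{"tx":0,"ty":-0.01,"tz":-0.06,"rx":0,"ry":0,"rz":0,"gripper":0.085},{"tx":0.01,"ty":-0.04,"tz":-0.1,"rx":0,"ry":0,"rz":0,"gripper":0.085},{"tx":0.02,"ty":-0.08,"tz":-0.118,"rx":0,"ry":0,"rz":0,"gripper":0.085},{"tx":0.03,"ty":-0.125,"tz":-0.118,"rx":0,"ry":0,"rz":0,"gripper":0.085},{"tx":0.04,"ty":-0.17,"tz":-0.118,"rx":0,"ry":0,"rz":0,"gripper":0.085},{"tx":0.05,"ty":-0.215,"tz":-0.118,"rx":0,"ry":0,"rz":0,"gripper":0.085},{"tx":0.06,"ty":-0.26,"tz":-0.118,"rx":0,"ry":0,"rz":0,"gripper":0.085},{"tx":0.07,"ty":-0.3,"tz":-0.118,"rx":0,"ry":0,"rz":0,"gripper":0.085},{"tx":0.07,"ty":-0.325,"tz":-0.118,"rx":0,"ry":0,"rz":0,"gripper":0.085}]'
python3 -c "
from h import *
togo([.5,.275,.23],7.7)
s=snap('wrist','w3')
i=cv2.imread('pics/w3.png');cv2.imwrite('pics/w3b.png',cv2.resize(i,(800,600),interpolation=cv2.INTER_CUBIC))"
```

```text
time: 4.25
eef_pos: [0.5015, 0.2664, 0.2298]
ee_rot: [-0.001, 0.998, 0.068, 0.001]
wrist_force: [-0.0, -0.2, -0.5]
gripper_width: 0.994
gripper_force: 0.0
t4.2 at [0.5015 0.2664 0.2298] shift mm [-0.3 -8.7 -0.2] rot [-0.1  -0.09  0.14] F [-0.   -0.24 -0.54] w 0.9942 gf 0.0
```

View pics/w3b.png

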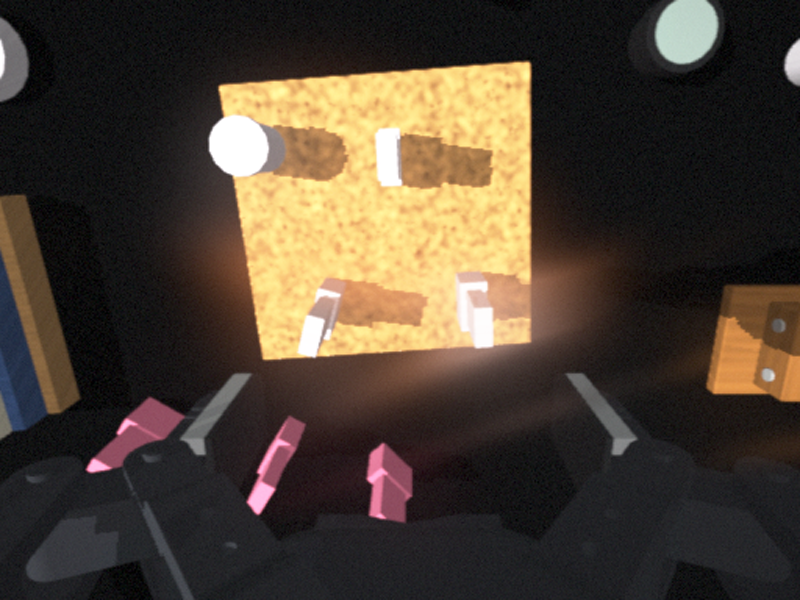

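The wrist view of the mat shows A at (390,157), C at (322,315), B at (475,308), and the canister at (240,145). I need the foot thicknesses, so I'll make an enlarged composite of the three.

Run:
```python
from h import *
i=load('w3')['image'][:,:,::-1]
# boxes 43 wide x 60 high, x6
o=[cv2.resize(i[y:y+60,x:x+43],None,fx=6,fy=6,interpolation=cv2.INTER_CUBIC) for x,y in [(228,72),(284,168),(186,172)]]
cv2.imwrite('pics/w3c.png',np.hstack(o))
```

```text
(no output)
```

View pics/w3c.png

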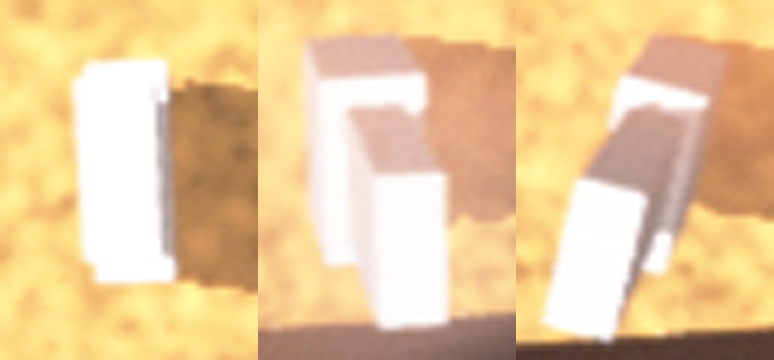

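```bash
cat > m.py <<'E'
from h import *
np.set_printoptions(precision=4,suppress=True)
s=load('w3')
def P(o,ox,oy,pts,z): return np.array([ray(s,ox+(x-o)/6,oy+y/6,z)[:2] for x,y in pts])
for n,o,ox,oy,e,t in [('B',258,284,168,[(313,78),(424,72)],[(376,175),(445,172),(447,322),(380,328)]),('C',516,186,172,[(622,78),(710,102)],[(580,180),(645,193),(612,340),(548,325)])]:
    q=P(o,ox,oy,e,.04); print(n,'foot',np.linalg.norm(q[0]-q[1]))
    t=P(o,ox,oy,t,.086); d=t[0]+t[1]-t[2]-t[3]
    print('top centre',t.mean(0),'size',np.linalg.norm(t[0]-t[1]),np.linalg.norm(d)/2,'xyaw',np.degrees(np.arctan2(d[1],d[0])))
E
python3 m.py
```

```text
B foot 0.020373090122297526
top centre [0.4786 0.2159] size 0.01106539701992485 0.026015575844351654 xyaw 11.364500535676385
C foot 0.01670810608063258
top centre [0.4579 0.3219] size 0.010619448015185287 0.026163505584491965 xyaw -6.824085946165572
```

C is the medium (foot 16.7 mm measured), B the thick, A the thin. I'll go above C and check from close by.

```bash
python3 -m creep '[{"tx":-0.01,"ty":-0.015,"tz":0,"rx":0,"ry":0,"rz":3,"gripper":0.085},{"tx":-0.02,"ty":-0.03,"tz":0.01,"rx":0,"ry":0,"rz":8,"gripper":0.085},{"tx":-0.03,"ty":-0.05,"tz":0.03,"rx":0,"ry":0,"rz":12,"gripper":0.085},{"tx":-0.036,"ty":-0.061,"tz":0.05,"rx":0,"ry":0,"rz":14.5,"gripper":0.085},{"tx":-0.036,"ty":-0.061,"tz":0.075,"rx":0,"ry":0,"rz":14.5,"gripper":0.085},{"tx":-0.036,"ty":-0.061,"tz":0.09,"rx":0,"ry":0,"rz":14.5,"gripper":0.085},{"tx":-0.036,"ty":-0.061,"tz":0.1,"rx":0,"ry":0,"rz":14.5,"gripper":0.085},{"tx":-0.036,"ty":-0.061,"tz":0.1,"rx":0,"ry":0,"rz":14.5,"gripper":0.085},{"tx":-0.036,"ty":-0.061,"tz":0.1,"rx":0,"ry":0,"rz":14.5,"gripper":0.085},{"tx":-0.036,"ty":-0.061,"tz":0.1,"rx":0,"ry":0,"rz":14.5,"gripper":0.085}]'
python3 -c "
from h import *
togo([.458,.322,.055],-6.8)
s=snap('wrist','w4')
i=cv2.imread('pics/w4.png');cv2.imwrite('pics/w4b.png',cv2.resize(i,(800,600),interpolation=cv2.INTER_CUBIC))"
```

```text
time: 5.3
eef_pos: [0.458, 0.3182, 0.1302]
ee_rot: [-0.0, 0.998, -0.06, 0.001]
wrist_force: [0.1, 1.5, 0.6]
gripper_width: 0.998
gripper_force: 0.0
t5.3 at [0.458  0.3182 0.1302] shift mm [-0.5 -3.7 75.2] rot [-0.06 -0.06 -0.04] F [0.13 1.52 0.55] w 0.9978 gf 0.0
```

View pics/w4b.png

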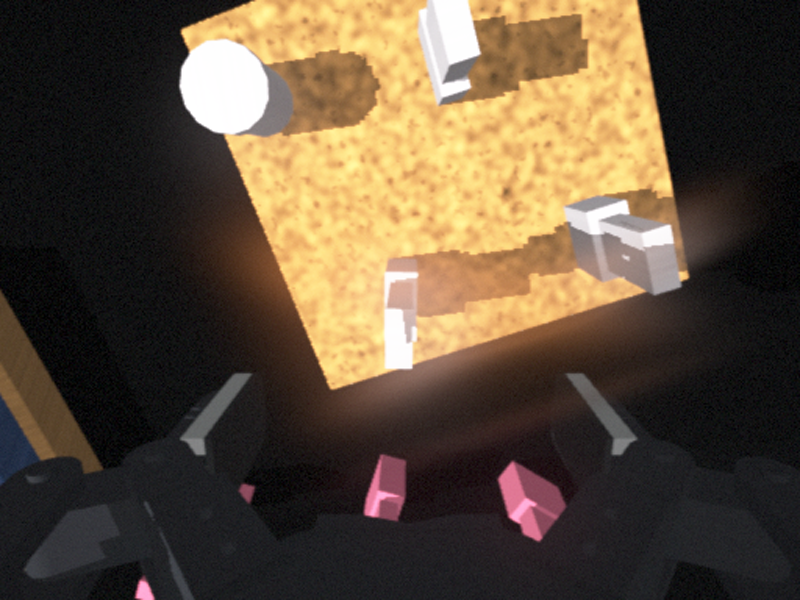

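Medium's handle near (400,340), upright, square to the fingers; thick at (640,250), thin at (450,40). Check predicted projection.

Run:
```python
from h import *
s=load('w4')
a=np.radians(-6.8);ex=np.array([np.cos(a),np.sin(a),0]);ey=np.array([-np.sin(a),np.cos(a),0]);c=np.array([.458,.322,.086])
print((proj(s,[c+i*.013*ex+j*.0055*ey for i,j in [(1,1),(1,-1),(-1,-1),(-1,1)]])*800/512).round())
c[2]=.04;print((proj(s,[c+i*.018*ex+j*.008*ey for i,j in [(1,1),(1,-1),(-1,-1),(-1,1)]])*800/512).round())
q=s['image'].astype(int).mean(2)
for v in (205,215,225,232): print(v,q[v,240:275].round().astype(int))
```

```text
[[386. 309.]
 [414. 309.]
 [414. 369.]
 [387. 369.]]
[[385. 272.]
 [418. 272.]
 [418. 341.]
 [386. 341.]]
205 [207 206 205 202 202 213 244 253 253 253 253 253 253 253 253 253 253 246
 211 192 189 190 187 192 190 193 198 201 204 205 206 204 203 199 196]
215 [216 218 219 219 219 229 249 253 253 253 253 253 253 253 253 253 253 253
 253 243 197 186 190 217 247 250 237 196 194 199 202 201 200 198 201]
225 [178 187 194 199 200 201 231 252 254 254 254 254 254 254 254 254 253 254
 254 253 253 253 253 247 210 190 185 191 193 188 187 185 189 193 193]
232 [199 201 203 207 208 212 236 251 253 253 253 253 253 253 253 253 253 253
 253 253 253 252 252 246 216 197 176 148 137 130 124 122 122 124 122]
```

```bash
python3 -m creep '[{"tx":0,"ty":-0.002,"tz":0.01,"rx":0,"ry":0,"rz":0,"gripper":0.085},{"tx":0,"ty":-0.004,"tz":0.03,"rx":0,"ry":0,"rz":0,"gripper":0.085},{"tx":0,"ty":-0.004,"tz":0.05,"rx":0,"ry":0,"rz":0,"gripper":0.06},{"tx":0,"ty":-0.004,"tz":0.065,"rx":0,"ry":0,"rz":0,"gripper":0.05},{"tx":0,"ty":-0.004,"tz":0.075,"rx":0,"ry":0,"rz":0,"gripper":0.04},{"tx":0,"ty":-0.004,"tz":0.075,"rx":0,"ry":0,"rz":0,"gripper":0.03},{"tx":0,"ty":-0.004,"tz":0.075,"rx":0,"ry":0,"rz":0,"gripper":0.02},{"tx":0,"ty":-0.004,"tz":0.075,"rx":0,"ry":0,"rz":0,"gripper":0.005},{"tx":0,"ty":-0.004,"tz":0.075,"rx":0,"ry":0,"rz":0,"gripper":0.005},{"tx":0,"ty":-0.004,"tz":0.075,"rx":0,"ry":0,"rz":0,"gripper":0.005}]' 40
python3 -c "
from h import *
togo([.458,.322,.055],-6.8)"
```

```text
time: 6.35
eef_pos: [0.4582, 0.3222, 0.0549]
ee_rot: [-0.0, 0.998, -0.06, 0.0]
wrist_force: [0.7, -0.5, 3.1]
gripper_width: 0.121
gripper_force: 40.1
t6.3 at [0.4582 0.3222 0.0549] shift mm [-0.2  0.3 -0.1] rot [-0.04 -0.04 -0.02] F [ 0.67 -0.46  3.09] w 0.1212 gf 40.1
```

Gripped. Lift, then carry towards the stand.

```bash
python3 -m creep '[{"tx":0,"ty":0,"tz":-0.015,"rx":0,"ry":0,"rz":0,"gripper":0.005},{"tx":0,"ty":0,"tz":-0.04,"rx":0,"ry":0,"rz":0,"gripper":0.005},{"tx":0,"ty":0,"tz":-0.075,"rx":0,"ry":0,"rz":0,"gripper":0.005},{"tx":0,"ty":0.01,"tz":-0.11,"rx":0,"ry":0,"rz":-1,"gripper":0.005},{"tx":0.005,"ty":0.035,"tz":-0.135,"rx":0,"ry":0,"rz":-3,"gripper":0.005},{"tx":0.013,"ty":0.075,"tz":-0.135,"rx":0,"ry":0,"rz":-5,"gripper":0.005},{"tx":0.021,"ty":0.12,"tz":-0.135,"rx":0,"ry":0,"rz":-7,"gripper":0.005},{"tx":0.029,"ty":0.165,"tz":-0.135,"rx":0,"ry":0,"rz":-9,"gripper":0.005},{"tx":0.036,"ty":0.205,"tz":-0.135,"rx":0,"ry":0,"rz":-11,"gripper":0.005},{"tx":0.041,"ty":0.235,"tz":-0.135,"rx":0,"ry":0,"rz":-12.5,"gripper":0.005}]'
python3 -c "
from h import *
togo([.4801,-.0693,.19],7.7)"
```

```text
time: 7.35
eef_pos: [0.4704, 0.081, 0.1896]
ee_rot: [0.0, 0.999, 0.049, 0.0]
wrist_force: [0.4, -0.3, -0.7]
gripper_width: 0.122
gripper_force: 39.6
t7.3 at [0.4704 0.081  0.1896] shift mm [ -5.1 150.5  -0.3] rot [ 0.04 -0.01 -2.06] F [ 0.45 -0.3  -0.72] w 0.1221 gf 39.6
```

```bash
python3 -m creep '[{"tx":-0.001,"ty":0.04,"tz":0,"rx":0,"ry":0,"rz":-0.5,"gripper":0.005},{"tx":-0.002,"ty":0.075,"tz":0,"rx":0,"ry":0,"rz":-1,"gripper":0.005},{"tx":-0.003,"ty":0.105,"tz":0,"rx":0,"ry":0,"rz":-2,"gripper":0.005},{"tx":-0.004,"ty":0.13,"tz":0,"rx":0,"ry":0,"rz":-2,"gripper":0.005},{"tx":-0.005,"ty":0.143,"tz":0,"rx":0,"ry":0,"rz":-2,"gripper":0.005},{"tx":-0.005,"ty":0.145,"tz":0.01,"rx":0,"ry":0,"rz":-2,"gripper":0.005},{"tx":-0.005,"ty":0.145,"tz":0.03,"rx":0,"ry":0,"rz":-2,"gripper":0.005},{"tx":-0.005,"ty":0.145,"tz":0.05,"rx":0,"ry":0,"rz":-2,"gripper":0.005},{"tx":-0.005,"ty":0.145,"tz":0.06,"rx":0,"ry":0,"rz":-2,"gripper":0.005},{"tx":-0.005,"ty":0.145,"tz":0.06,"rx":0,"ry":0,"rz":-2,"gripper":0.005}]'
python3 -c "
from h import *
togo([.4801,-.0693,.11],7.7)
s=snap('wrist','w5')
i=cv2.imread('pics/w5.png');cv2.imwrite('pics/w5b.png',cv2.resize(i[100:330,120:420],None,fx=2.6,fy=2.6,interpolation=cv2.INTER_CUBIC))"
```

```text
time: 8.35
eef_pos: [0.4793, -0.0596, 0.1278]
ee_rot: [-0.0, 0.998, 0.068, -0.001]
wrist_force: [0.7, 0.0, 0.8]
gripper_width: 0.122
gripper_force: 39.6
t8.3 at [ 0.4793 -0.0596  0.1278] shift mm [-0.5  9.7 17.8] rot [-0.05  0.16  0.08] F [0.74 0.03 0.81] w 0.1217 gf 39.6
```

View pics/w5b.png

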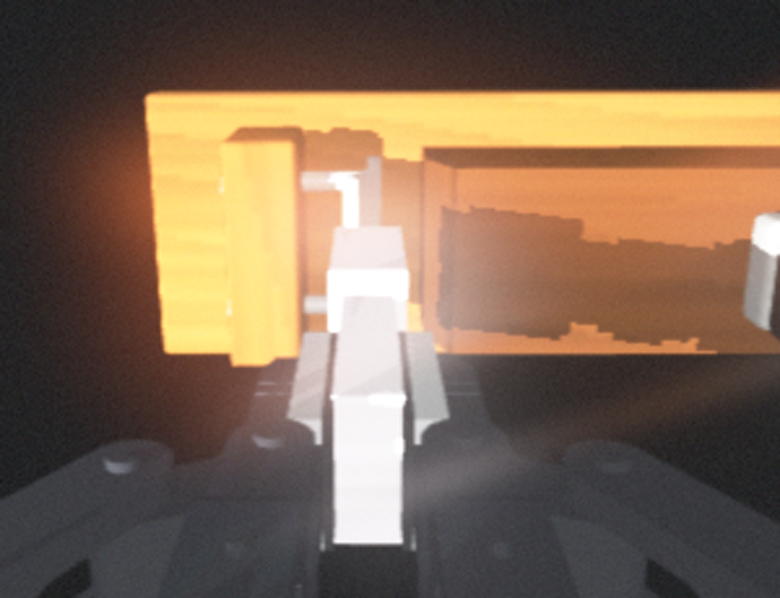

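Spacer is upright in the grip, centred across, and still 10 mm to the cheek side. Shift over and come down to just above the mouth.

```bash
python3 -m creep '[{"tx":0,"ty":0.004,"tz":0,"rx":0,"ry":0,"rz":0,"gripper":0.005},{"tx":0,"ty":0.0097,"tz":0,"rx":0,"ry":0,"rz":0,"gripper":0.005},{"tx":-0.0005,"ty":0.0097,"tz":0,"rx":0,"ry":0,"rz":0,"gripper":0.005},{"tx":-0.0005,"ty":0.0097,"tz":0.005,"rx":0,"ry":0,"rz":0,"gripper":0.005},{"tx":-0.0005,"ty":0.0097,"tz":0.01,"rx":0,"ry":0,"rz":0,"gripper":0.005},{"tx":-0.0005,"ty":0.0097,"tz":0.015,"rx":0,"ry":0,"rz":0,"gripper":0.005},{"tx":-0.0005,"ty":0.0097,"tz":0.018,"rx":0,"ry":0,"rz":0,"gripper":0.005},{"tx":-0.0005,"ty":0.0097,"tz":0.018,"rx":0,"ry":0,"rz":0,"gripper":0.005},{"tx":-0.0005,"ty":0.0097,"tz":0.018,"rx":0,"ry":0,"rz":0,"gripper":0.005},{"tx":-0.0005,"ty":0.0097,"tz":0.018,"rx":0,"ry":0,"rz":0,"gripper":0.005}]'
python3 - <<'E'
from h import *
togo([.4801,-.0693,.11],7.7)
s=snap('wrist','w6');c=np.array([.4801,-.0693,.11])
i=s['image'];b=cv2.cvtColor(i,cv2.COLOR_RGB2GRAY)
for v in (195,205,212):print(v,b[v,240:300])
cv2.imwrite('pics/w6b.png',cv2.resize(i[100:330,120:420,::-1],None,fx=2.6,fy=2.6,interpolation=cv2.INTER_CUBIC))
E
```

```text
time: 9.4
eef_pos: [0.481, -0.0705, 0.1113]
ee_rot: [0.0, 0.998, 0.067, 0.0]
wrist_force: [-0.1, -0.4, -0.7]
gripper_width: 0.122
gripper_force: 39.6
t9.4 at [ 0.481  -0.0705  0.1113] shift mm [-0.7 -1.4  1.3] rot [ 0.   -0.01 -0.02] F [-0.06 -0.37 -0.7 ] w 0.1215 gf 39.6
195 [255 240 222 219 221 220 220 227 236 239 239 238 237 232 232 232 233 234
 233 237 239 239 239 239 239 239 238 239 238 238 237 237 237 236 227 200
 178 177 175 172 174 175 174 177 172 173 173 170 169 167 166 166 164 164
 161 160 158 158 156 155]
205 [255 249 216 209 210 229 255 255 255 255 255 255 255 255 255 255 255 255
 255 255 255 255 255 255 255 255 255 255 255 255 255 255 255 255 255 255
 255 202 164 163 162 164 167 169 167 167 164 166 167 165 163 164 162 163
 163 161 158 162 159 159]
212 [255 253 219 203 205 225 255 255 255 255 255 255 255 255 255 255 255 255
 255 255 255 255 255 255 255 255 255 255 255 255 255 255 255 255 255 255
 254 188 161 159 159 163 166 165 166 166 167 166 166 168 166 164 166 168
 168 166 162 162 159 157]
```

View pics/w6b.png

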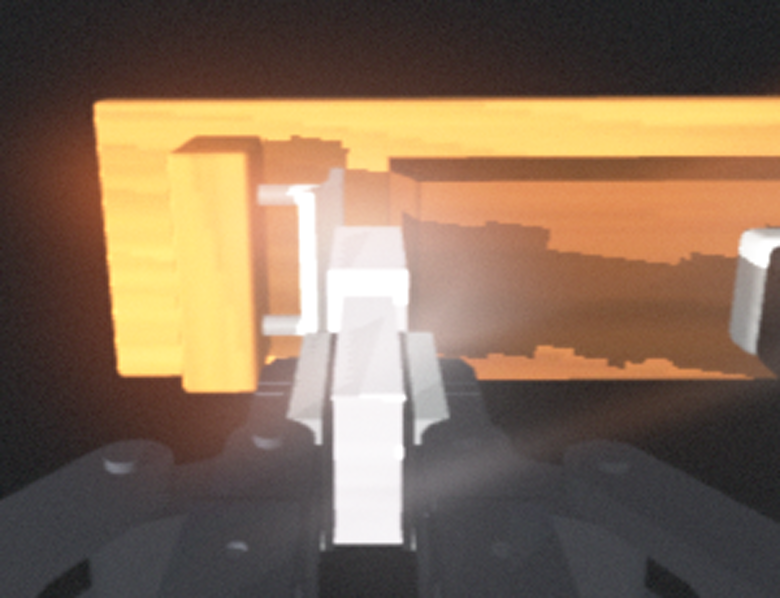

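Foot (x 330–408) sits over the gap between cheek lip and plinth. Correct by about 1 mm and come down into the flare.

```bash
python3 -m creep '[{"tx":-0.0007,"ty":-0.0014,"tz":0,"rx":0,"ry":0,"rz":0,"gripper":0.005},{"tx":-0.0007,"ty":-0.0014,"tz":0.002,"rx":0,"ry":0,"rz":0,"gripper":0.005},{"tx":-0.0007,"ty":-0.0014,"tz":0.006,"rx":0,"ry":0,"rz":0,"gripper":0.005},{"tx":-0.0007,"ty":-0.0014,"tz":0.01,"rx":0,"ry":0,"rz":0,"gripper":0.005},{"tx":-0.0007,"ty":-0.0014,"tz":0.013,"rx":0,"ry":0,"rz":0,"gripper":0.005},{"tx":-0.0007,"ty":-0.0014,"tz":0.016,"rx":0,"ry":0,"rz":0,"gripper":0.005},{"tx":-0.0007,"ty":-0.0014,"tz":0.018,"rx":0,"ry":0,"rz":0,"gripper":0.005},{"tx":-0.0007,"ty":-0.0014,"tz":0.019,"rx":0,"ry":0,"rz":0,"gripper":0.005},{"tx":-0.0007,"ty":-0.0014,"tz":0.019,"rx":0,"ry":0,"rz":0,"gripper":0.005},{"tx":-0.0007,"ty":-0.0014,"tz":0.019,"rx":0,"ry":0,"rz":0,"gripper":0.005}]'
python3 -c "
from h import *
togo([.4801,-.0693,.063],7.7)"
```

```text
time: 10.45
eef_pos: [0.4801, -0.0693, 0.0923]
ee_rot: [0.0, 0.998, 0.067, 0.0]
wrist_force: [-0.8, -0.2, -1.2]
gripper_width: 0.12
gripper_force: 39.6
t10.4 at [ 0.4801 -0.0693  0.0923] shift mm [ 0.   0.  29.3] rot [ 0.   -0.   -0.02] F [-0.81 -0.19 -1.17] w 0.1198 gf 39.6
```

Accurate, with no contact yet. Now go slowly, 8 mm.

```bash
python3 -m creep '[{"tx":0,"ty":0,"tz":0.001,"rx":0,"ry":0,"rz":0,"gripper":0.005},{"tx":0,"ty":0,"tz":0.002,"rx":0,"ry":0,"rz":0,"gripper":0.005},{"tx":0,"ty":0,"tz":0.003,"rx":0,"ry":0,"rz":0,"gripper":0.005},{"tx":0,"ty":0,"tz":0.004,"rx":0,"ry":0,"rz":0,"gripper":0.005},{"tx":0,"ty":0,"tz":0.005,"rx":0,"ry":0,"rz":0,"gripper":0.005},{"tx":0,"ty":0,"tz":0.006,"rx":0,"ry":0,"rz":0,"gripper":0.005},{"tx":0,"ty":0,"tz":0.007,"rx":0,"ry":0,"rz":0,"gripper":0.005},{"tx":0,"ty":0,"tz":0.008,"rx":0,"ry":0,"rz":0,"gripper":0.005},{"tx":0,"ty":0,"tz":0.008,"rx":0,"ry":0,"rz":0,"gripper":0.005},{"tx":0,"ty":0,"tz":0.008,"rx":0,"ry":0,"rz":0,"gripper":0.005}]'
python3 -c "
from h import *
togo([.4801,-.0693,.063],7.7); print(arm.sense()['ft_torque'])"
```

```text
time: 11.45
eef_pos: [0.4801, -0.069, 0.0842]
ee_rot: [-0.0, 0.998, 0.067, 0.0]
wrist_force: [1.4, 0.1, -0.6]
gripper_width: 0.123
gripper_force: 39.8
t11.4 at [ 0.4801 -0.069   0.0842] shift mm [-0.   0.3 21.2] rot [-0.01 -0.01  0.  ] F [ 1.37  0.05 -0.62] w 0.1226 gf 39.8
[ 0.15881084 -0.13585083 -0.0109911 ]
```

```bash
python3 -m creep '[{"tx":0,"ty":0,"tz":0.0005,"rx":0,"ry":0,"rz":0,"gripper":0.005},{"tx":0,"ty":0,"tz":0.001,"rx":0,"ry":0,"rz":0,"gripper":0.005},{"tx":0,"ty":0,"tz":0.0015,"rx":0,"ry":0,"rz":0,"gripper":0.005},{"tx":0,"ty":0,"tz":0.002,"rx":0,"ry":0,"rz":0,"gripper":0.005},{"tx":0,"ty":0,"tz":0.0025,"rx":0,"ry":0,"rz":0,"gripper":0.005},{"tx":0,"ty":0,"tz":0.003,"rx":0,"ry":0,"rz":0,"gripper":0.005},{"tx":0,"ty":0,"tz":0.0035,"rx":0,"ry":0,"rz":0,"gripper":0.005},{"tx":0,"ty":0,"tz":0.004,"rx":0,"ry":0,"rz":0,"gripper":0.005},{"tx":0,"ty":0,"tz":0.0045,"rx":0,"ry":0,"rz":0,"gripper":0.005},{"tx":0,"ty":0,"tz":0.005,"rx":0,"ry":0,"rz":0,"gripper":0.005}]'
python3 -c "
from h import *
togo([.4801,-.0693,.063],7.7); print(arm.sense()['ft_torque'])
s=snap('wrist','w7');b=cv2.cvtColor(s['image'],cv2.COLOR_RGB2GRAY)
for v in (185,195,205,215):print(v,b[v,215:300])"
```

```text
time: 12.45
eef_pos: [0.48, -0.0691, 0.0792]
ee_rot: [-0.0, 0.998, 0.067, -0.0]
wrist_force: [-0.5, 3.9, 2.3]
gripper_width: 0.119
gripper_force: 40.0
t12.4 at [ 0.48   -0.0691  0.0792] shift mm [ 0.1  0.2 16.2] rot [-0.01  0.   -0.01] F [-0.49  3.86  2.3 ] w 0.1189 gf 40.0
[0.83113703 0.21510026 0.08418338]
185 [228 230 231 231 231 232 232 232 231 231 232 233 238 252 255 255 255 255
 255 255 247 221 216 216 215 218 216 218 216 221 219 219 218 212 205 203
 198 199 202 201 201 201 202 200 199 200 200 198 200 199 197 197 198 198
 198 194 193 190 192 195 196 196 195 193 194 196 192 193 192 188 189 182
 182 190 192 189 189 191 190 188 186 185 185 185 182]
195 [167 163 168 170 179 184 185 185 187 187 187 189 191 221 254 255 255 255
 255 255 253 227 218 216 218 216 218 216 216 219 219 220 229 238 240 239
 237 236 239 239 240 239 239 239 239 239 238 239 238 237 236 237 237 237
 236 236 237 236 236 225 194 174 173 174 172 173 169 170 173 180 185 182
 183 188 190 189 188 186 186 184 186 186 184 181 181]
205 [152 150 151 155 168 177 178 180 179 180 181 180 183 193 250 255 255 255
 255 255 255 227 211 210 208 210 210 211 210 212 241 255 255 255 255 255
 255 255 255 255 255 255 255 255 255 255 255 255 255 255 255 255 255 255
 255 255 255 255 255 255 255 253 188 162 161 164 161 160 157 160 159 158
 161 163 163 162 164 162 159 160 162 160 176 187 187]
215 [140 143 141 142 154 172 174 173 176 177 175 173 179 183 236 255 255 255
 255 255 255 238 207 200 201 201 202 203 203 200 225 255 255 255 255 255
 253 240 237 233 229 229 230 228 229 228 231 230 234 237 238 237 238 237
 238 238 243 247 249 251 246 201 162 160 160 160 161 160 162 161 158 162
 164 166 167 166 166 165 165 162 163 160 160 157 155]
```

Underside is 16 mm above the floor with only 2 N upward, so it is past the flare and not jammed. There is slight pressure against the plinth (Fy +3.9), so I'll ease 0.7 mm towards the cheek and continue.

```bash
python3 -m creep '[{"tx":0,"ty":-0.0003,"tz":0.0003,"rx":0,"ry":0,"rz":0,"gripper":0.005},{"tx":0,"ty":-0.0006,"tz":0.0006,"rx":0,"ry":0,"rz":0,"gripper":0.005},{"tx":0,"ty":-0.0007,"tz":0.001,"rx":0,"ry":0,"rz":0,"gripper":0.005},{"tx":0,"ty":-0.0007,"tz":0.0015,"rx":0,"ry":0,"rz":0,"gripper":0.005},{"tx":0,"ty":-0.0007,"tz":0.002,"rx":0,"ry":0,"rz":0,"gripper":0.005},{"tx":0,"ty":-0.0007,"tz":0.0025,"rx":0,"ry":0,"rz":0,"gripper":0.005},{"tx":0,"ty":-0.0007,"tz":0.003,"rx":0,"ry":0,"rz":0,"gripper":0.005},{"tx":0,"ty":-0.0007,"tz":0.0035,"rx":0,"ry":0,"rz":0,"gripper":0.005},{"tx":0,"ty":-0.0007,"tz":0.004,"rx":0,"ry":0,"rz":0,"gripper":0.005},{"tx":0,"ty":-0.0007,"tz":0.0045,"rx":0,"ry":0,"rz":0,"gripper":0.005}]'
python3 -c "
from h import *
togo([.4801,-.0693,.063],7.7); print(arm.sense()['ft_torque'])"
```

```text
time: 13.5
eef_pos: [0.48, -0.0688, 0.0747]
ee_rot: [0.0, 0.998, 0.067, -0.0]
wrist_force: [-0.1, -1.4, -0.0]
gripper_width: 0.123
gripper_force: 39.7
t13.5 at [ 0.48   -0.0688  0.0747] shift mm [ 0.1  0.5 11.7] rot [ 0.01  0.   -0.04] F [-0.14 -1.36 -0.02] w 0.1230 gf 39.7
[-0.47774337 -0.13801412  0.03920925]
```

Forces are very low, so I'll check numerically whether the cheek has yielded: cheek lip vs block edge, compared with the earlier images.

Run:
```python
from h import *
a=np.radians(7.7);ey=np.array([-np.sin(a),np.cos(a),0]);ex=np.array([np.cos(a),np.sin(a),0])
snap('wrist','w8')
for f in ('w2','w6','w7','w8'):
    s=load(f);g=cv2.cvtColor(s['image'],cv2.COLOR_RGB2GRAY).astype(np.float32)
    al=np.arange(-.090,-.155,-.0003); print(f)
    for ac in (.482,.486,.490):
        uv=proj(s,np.array([ac*ex+l*ey+[0,0,.049] for l in al])).astype(np.float32)
        p=cv2.remap(g,uv[:,0].reshape(1,-1),uv[:,1].reshape(1,-1),cv2.INTER_LINEAR)[0]
        d=np.diff(cv2.GaussianBlur(p.reshape(1,-1),(9,1),1.5)[0])
        k=[i for i in range(1,len(d)-1) if abs(d[i])>2.0 and abs(d[i])>=abs(d[i-1]) and abs(d[i])>abs(d[i+1])]
        print(ac,[(round(float(al[i])*1000,1),round(float(d[i]),1)) for i in k])
```

```text
w2
0.482 [(-102.6, -5.8), (-115.5, 10.6), (-120.3, -6.6), (-126.9, -3.2)]
0.486 [(-102.6, -6.0), (-106.5, 2.6), (-115.8, 11.6), (-120.0, -8.1), (-127.2, -4.0), (-147.9, 2.3)]
0.49 [(-102.6, -6.7), (-105.0, 9.9), (-113.1, 3.0), (-120.3, -9.1), (-127.2, -4.0), (-139.8, 2.8), (-147.9, 2.8)]
w6
0.482 [(-102.6, -7.1), (-107.4, 3.2), (-115.8, 11.8), (-120.0, -7.1), (-142.8, -8.2)]
0.486 [(-102.9, -7.1), (-107.4, 3.3), (-115.8, 10.9), (-120.3, -7.5), (-127.2, -2.8), (-142.5, -2.8)]
0.49 [(-102.6, -6.5), (-105.3, 9.1), (-114.6, 4.4), (-120.3, -8.8), (-127.2, -2.9), (-147.9, 2.4)]
w7
0.482 [(-102.6, -8.7), (-107.7, 3.7), (-113.4, 15.0), (-117.6, -8.6), (-123.9, 3.8), (-140.7, -12.5), (-151.5, 4.3)]
0.486 [(-102.6, -7.6), (-107.7, 3.4), (-113.4, 12.2), (-117.9, -7.7), (-124.5, 3.1), (-140.1, -10.7), (-141.9, -2.4), (-144.0, 3.6)]
0.49 [(-102.6, -7.3), (-105.6, 9.4), (-113.1, 5.8), (-117.6, -7.6), (-138.9, -2.3)]
w8
0.482 [(-102.9, -9.1), (-107.7, 4.6), (-113.4, 14.3), (-117.6, -9.1), (-123.6, 4.5), (-140.7, -12.4), (-149.1, 4.7)]
0.486 [(-102.6, -8.2), (-107.7, 3.9), (-113.1, 12.6), (-117.6, -7.9), (-124.2, 3.5), (-140.1, -10.6), (-144.0, 3.7)]
0.49 [(-102.6, -7.8), (-105.6, 9.4), (-113.1, 6.1), (-117.6, -7.1), (-125.1, 2.1), (-139.5, -6.4)]
```

The cheek has yielded about 2.6 mm, so the medium is the snug one. Continue down.

```bash
python3 -m creep '[{"tx":0,"ty":0.0002,"tz":0.0008,"rx":0,"ry":0,"rz":0,"gripper":0.005},{"tx":0,"ty":0.0002,"tz":0.0016,"rx":0,"ry":0,"rz":0,"gripper":0.005},{"tx":0,"ty":0.0002,"tz":0.0024,"rx":0,"ry":0,"rz":0,"gripper":0.005},{"tx":0,"ty":0.0002,"tz":0.0032,"rx":0,"ry":0,"rz":0,"gripper":0.005},{"tx":0,"ty":0.0002,"tz":0.004,"rx":0,"ry":0,"rz":0,"gripper":0.005},{"tx":0,"ty":0.0002,"tz":0.0048,"rx":0,"ry":0,"rz":0,"gripper":0.005},{"tx":0,"ty":0.0002,"tz":0.0056,"rx":0,"ry":0,"rz":0,"gripper":0.005},{"tx":0,"ty":0.0002,"tz":0.0064,"rx":0,"ry":0,"rz":0,"gripper":0.005},{"tx":0,"ty":0.0002,"tz":0.0072,"rx":0,"ry":0,"rz":0,"gripper":0.005},{"tx":0,"ty":0.0002,"tz":0.008,"rx":0,"ry":0,"rz":0,"gripper":0.005}]'
python3 -c "
from h import *
togo([.4801,-.0693,.063],7.7); print(arm.sense()['ft_torque'])"
```

```text
time: 14.55
eef_pos: [0.48, -0.0688, 0.0667]
ee_rot: [0.0, 0.998, 0.067, -0.0]
wrist_force: [0.6, -1.9, 0.7]
gripper_width: 0.119
gripper_force: 39.8
t14.6 at [ 0.48   -0.0688  0.0667] shift mm [0.1 0.5 3.7] rot [-0.    0.   -0.02] F [ 0.59 -1.87  0.67] w 0.1185 gf 39.8
[-0.42121972 -0.09008533  0.05141067]
```

```bash
python3 -m creep '[{"tx":0,"ty":0.0002,"tz":0.0004,"rx":0,"ry":0,"rz":0,"gripper":0.005},{"tx":0,"ty":0.0002,"tz":0.0008,"rx":0,"ry":0,"rz":0,"gripper":0.005},{"tx":0,"ty":0.0002,"tz":0.0012,"rx":0,"ry":0,"rz":0,"gripper":0.005},{"tx":0,"ty":0.0002,"tz":0.0016,"rx":0,"ry":0,"rz":0,"gripper":0.005},{"tx":0,"ty":0.0002,"tz":0.002,"rx":0,"ry":0,"rz":0,"gripper":0.005},{"tx":0,"ty":0.0002,"tz":0.0024,"rx":0,"ry":0,"rz":0,"gripper":0.005},{"tx":0,"ty":0.0002,"tz":0.0028,"rx":0,"ry":0,"rz":0,"gripper":0.005},{"tx":0,"ty":0.0002,"tz":0.0031,"rx":0,"ry":0,"rz":0,"gripper":0.005},{"tx":0,"ty":0.0002,"tz":0.0034,"rx":0,"ry":0,"rz":0,"gripper":0.005},{"tx":0,"ty":0.0002,"tz":0.0036,"rx":0,"ry":0,"rz":0,"gripper":0.005}]'
python3 -c "
from h import *
togo([.4801,-.0693,.063],7.7); print(arm.sense()['ft_torque'])"
```

```text
time: 15.55
eef_pos: [0.48, -0.0689, 0.0631]
ee_rot: [-0.0, 0.998, 0.067, -0.0]
wrist_force: [0.2, 0.0, 1.2]
gripper_width: 0.124
gripper_force: 39.9
t15.6 at [ 0.48   -0.0689  0.0631] shift mm [0.  0.4 0.1] rot [-0.    0.   -0.01] F [0.18 0.03 1.15] w 0.1243 gf 39.9
[ 0.02028043 -0.02929682  0.09800707]
```

```bash
python3 -m creep '[{"tx":0,"ty":0,"tz":0.0001,"rx":0,"ry":0,"rz":0,"gripper":0.005},{"tx":0,"ty":0,"tz":0.0001,"rx":0,"ry":0,"rz":0,"gripper":0.005},{"tx":0,"ty":0,"tz":0.0002,"rx":0,"ry":0,"rz":0,"gripper":0.005},{"tx":0,"ty":0,"tz":0.0002,"rx":0,"ry":0,"rz":0,"gripper":0.005},{"tx":0,"ty":0,"tz":0.0003,"rx":0,"ry":0,"rz":0,"gripper":0.005},{"tx":0,"ty":0,"tz":0.0003,"rx":0,"ry":0,"rz":0,"gripper":0.005},{"tx":0,"ty":0,"tz":0.0004,"rx":0,"ry":0,"rz":0,"gripper":0.005},{"tx":0,"ty":0,"tz":0.0004,"rx":0,"ry":0,"rz":0,"gripper":0.005},{"tx":0,"ty":0,"tz":0.0005,"rx":0,"ry":0,"rz":0,"gripper":0.005},{"tx":0,"ty":0,"tz":0.0005,"rx":0,"ry":0,"rz":0,"gripper":0.005}]'
python3 -c "
from h import *
togo([.4801,-.0693,.063],7.7)"
```

```text
time: 16.55
eef_pos: [0.48, -0.069, 0.0628]
ee_rot: [0.0, 0.998, 0.067, 0.0]
wrist_force: [-0.6, -0.0, 5.8]
gripper_width: 0.127
gripper_force: 40.7
t16.6 at [ 0.48   -0.069   0.0628] shift mm [ 0.1  0.4 -0.2] rot [ 0.   -0.01 -0.02] F [-0.61 -0.04  5.77] w 0.1270 gf 40.7
```

Floor contact at the predicted height (5.8 N). Nudge slightly, relax, and open.

```bash
python3 -m creep '[{"tx":0,"ty":0,"tz":0.0001,"rx":0,"ry":0,"rz":0,"gripper":0.005},{"tx":0,"ty":0,"tz":0.0002,"rx":0,"ry":0,"rz":0,"gripper":0.005},{"tx":0,"ty":0,"tz":0.0002,"rx":0,"ry":0,"rz":0,"gripper":0.005},{"tx":0,"ty":0,"tz":0,"rx":0,"ry":0,"rz":0,"gripper":0.005},{"tx":0,"ty":0,"tz":-0.0002,"rx":0,"ry":0,"rz":0,"gripper":0.005},{"tx":0,"ty":0,"tz":-0.0002,"rx":0,"ry":0,"rz":0,"gripper":0.015},{"tx":0,"ty":0,"tz":-0.0002,"rx":0,"ry":0,"rz":0,"gripper":0.025},{"tx":0,"ty":0,"tz":-0.0002,"rx":0,"ry":0,"rz":0,"gripper":0.035},{"tx":0,"ty":0,"tz":-0.0002,"rx":0,"ry":0,"rz":0,"gripper":0.04},{"tx":0,"ty":0,"tz":-0.0002,"rx":0,"ry":0,"rz":0,"gripper":0.04}]'
python3 -c "
from h import *
togo([.4801,-.0693,.063],7.7)"
```

```text
time: 17.55
eef_pos: [0.48, -0.069, 0.0628]
ee_rot: [0.0, 0.998, 0.067, -0.0]
wrist_force: [0.2, -0.2, 0.3]
gripper_width: 0.465
gripper_force: 0.0
t17.6 at [ 0.48   -0.069   0.0628] shift mm [ 0.1  0.3 -0.2] rot [ 0.    0.01 -0.03] F [ 0.17 -0.22  0.25] w 0.4646 gf 0.0
```

Released; retreat straight up.

```bash
python3 -m creep '[{"tx":0,"ty":0,"tz":-0.005,"rx":0,"ry":0,"rz":0,"gripper":0.04},{"tx":0,"ty":0,"tz":-0.015,"rx":0,"ry":0,"rz":0,"gripper":0.04},{"tx":0,"ty":0,"tz":-0.03,"rx":0,"ry":0,"rz":0,"gripper":0.04},{"tx":0,"ty":0,"tz":-0.05,"rx":0,"ry":0,"rz":0,"gripper":0.04},{"tx":0,"ty":0,"tz":-0.075,"rx":0,"ry":0,"rz":0,"gripper":0.04},{"tx":0,"ty":0,"tz":-0.1,"rx":0,"ry":0,"rz":0,"gripper":0.04},{"tx":0,"ty":0,"tz":-0.12,"rx":0,"ry":0,"rz":0,"gripper":0.04},{"tx":0,"ty":0,"tz":-0.13,"rx":0,"ry":0,"rz":0,"gripper":0.04},{"tx":0,"ty":0,"tz":-0.13,"rx":0,"ry":0,"rz":0,"gripper":0.04},{"tx":0,"ty":0,"tz":-0.13,"rx":0,"ry":0,"rz":0,"gripper":0.04}]'
python3 - <<'E'
from h import *
togo([.4801,-.0693,.063],7.7)
a=np.radians(7.7);ey=np.array([-np.sin(a),np.cos(a),0]);ex=np.array([np.cos(a),np.sin(a),0])
s=snap('wrist','w9');g=cv2.cvtColor(s['image'],cv2.COLOR_RGB2GRAY).astype(np.float32)
def scan(fix,z,lo,hi,along):
    l=np.arange(lo,hi,.0004); pts=[(fix*ex+x*ey if along else x*ex+fix*ey)+[0,0,z] for x in l]
    uv=proj(s,np.array(pts)).astype(np.float32); p=cv2.remap(g,uv[:,0].reshape(1,-1),uv[:,1].reshape(1,-1),cv2.INTER_LINEAR)[0]
    d=np.diff(cv2.GaussianBlur(p.reshape(1,-1),(9,1),1.5)[0])
    return [(round(float(l[i])*1000,1),round(float(d[i]),1)) for i in range(1,len(d)-1) if abs(d[i])>2.5 and abs(d[i])>=abs(d[i-1]) and abs(d[i])>abs(d[i+1])]
for ac in(.458,.4665,.474): print('handle top z94 along',scan(ac,.094,-.155,-.10,True))
for al in(-.136,-.1327,-.129): print('handle top z94 across',scan(al,.094,.44,.51,False))
print('foot z48 across',scan(-.1265,.048,.44,.50,False), 'along', scan(.482,.048,-.155,-.10,True))
# others unchanged: top image difference
t0=load('top0')['image'].astype(int);t1=snap('top','top1')['image'].astype(int)
D=(abs(t1-t0).max(2)>60).astype(np.uint8);n,_,S,C=cv2.connectedComponentsWithStats(D)
for i in range(1,n):
    if S[i,4]>6: print(S[i],C[i].round())
E
```

```text
time: 18.55
eef_pos: [0.4797, -0.069, 0.1926]
ee_rot: [0.0, 0.998, 0.067, -0.0]
wrist_force: [-1.3, 0.6, -0.4]
gripper_width: 0.47
gripper_force: 0.0
t18.6 at [ 0.4797 -0.069   0.1926] shift mm [  0.4   0.3 129.6] rot [ 0.    0.01 -0.02] F [-1.32  0.59 -0.42] w 0.4704 gf 0.0
handle top z94 along [(-139.4, 12.7), (-126.6, -16.0), (-120.6, 12.7), (-116.6, -17.5), (-110.6, -5.5), (-107.8, 11.2)]
handle top z94 along [(-139.4, 15.8), (-125.4, -9.3), (-121.0, 10.0), (-116.6, -8.0), (-109.8, -7.4), (-107.4, 8.0)]
handle top z94 along [(-139.4, 14.7), (-125.0, -9.8), (-120.6, 9.2), (-116.6, -12.2), (-110.6, -3.2), (-107.4, 7.7)]
handle top z94 across [(450.8, 19.4), (480.0, -5.0), (487.6, 6.0), (493.2, -6.9), (497.2, -12.7), (501.2, 14.6)]
handle top z94 across [(450.8, 20.0), (480.0, -5.1), (487.6, 7.9), (493.2, -6.9), (497.2, -11.9), (501.2, 14.9)]
handle top z94 across [(450.8, 20.2), (480.0, -5.8), (487.6, 5.7), (493.2, -8.4), (497.2, -11.8), (501.6, 9.9), (503.6, -3.9), (506.8, 8.6)]
foot z48 across [(485.2, -7.0), (490.0, -9.6)] along [(-143.8, -6.3), (-141.4, 24.8), (-123.8, -12.9), (-118.2, 12.8), (-113.4, -17.6), (-106.6, -3.5), (-102.6, 9.8)]
[  377   152   135   207 13279] [465. 229.]
[394 192  10   7  47] [398. 194.]
[363 195  19  22 182] [375. 206.]
[401 202  10  15  81] [405. 209.]
[348 207  23  23 233] [359. 217.]
[352 207   5   2   9] [354. 207.]
[177 224  40  17 530] [195. 232.]
```

Spacer is upright, on the floor of the stand and centred, with the cheek still yielded. In the top image only the medium spacer has changed, apart from the arm. Hand in.

```bash
python3 -c "
from plant import arm
print(arm.job_done())"
```

```text
the job is handed in; nothing more can be done
None
```

The medium spacer was the snug one, on the first try: it stands upright on the floor of the stand, centred and let go, with the cheek yielded about 2.5 mm, and the thin and thick spacers, canisters, loupe and vase were not touched; handed in after about 18.6 s of robot time, with no verdict returned.

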